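Sweep the loose caps into the rack's slot

TASK

Push the three loose orange caps along the steel deck and through the narrow gate, one at a time, so that each drops into the slot behind it. Only push them, gently, with the fingertips: do not pinch, lift or carry them. Leave the grey cap, the jars and the white bottle where they stand, and finish with the hand clear.

Things in the scene. Friction and masses are not known exactly. Their poses are not given: they have to be found in the camera images.
- deck: fixed metal rack with a flat raised deck, x = -150 to 160 mm and y = -125 to 125 mm, deck surface 85 mm above the bench; origin at its underside. Its x axis points the way caps go through the gate. Deck open and rimless from x = -150 mm to the gate; a steel bar handle stands 34 mm above the deck at x = 149, y = -50 to 50 mm
- gate (a point): middle of the gate, at deck height, at deck x = 51 mm, y = 0: a 60 mm gap (along deck y) between two blue posts 24 mm high, x = 46 to 56 mm. Steel funnel cheeks 18 mm high, 6 mm thick, run from x = -5, y = +-125 mm to the posts. The slot begins right behind: a cap whose centre is pushed past x = 56 mm tips over the edge and falls in
- slot (a point): middle of the slot's open mouth, at deck height, at deck x = 94 mm, y = 0: an open pit with a blue floor, x = 56 to 132 mm, y = -55 to 55 mm, 79 mm deep, with 18 mm high walls above the deck on its other three sides
- cap_a_c (a point): loose orange plastic screw cap, a disc 42 mm across and 15 mm high lying flat on the deck, about 12 g (varies); the point is its centre, 7.5 mm above the deck it lies on. To be pushed into the slot
- cap_b_c (a point): loose orange plastic screw cap, a disc 42 mm across and 15 mm high lying flat on the deck, about 12 g (varies); the point is its centre, 7.5 mm above the deck it lies on. To be pushed into the slot
- cap_c_c (a point): loose orange plastic screw cap, a disc 42 mm across and 15 mm high lying flat on the deck, about 12 g (varies); the point is its centre, 7.5 mm above the deck it lies on. To be pushed into the slot
- cap_grey_c (a point): loose grey cap of the same shape and size (42 mm across, 15 mm high), lying flat on the deck among the orange ones; the point is its centre. Leave it where it is
- jar_orange_c (a point): closed specimen jar with an orange cap, 42 mm across, 65 mm high, about 60 g, standing upright on the deck beside the slot; the point is its centre, 32.5 mm up. Leave it where it is
- jar_red_c (a point): closed specimen jar with a red cap, 42 mm across, 65 mm high, about 60 g, standing upright on the deck on the slot's other side; the point is its centre, 32.5 mm up. Leave it where it is
- jar_bench_c (a point): closed specimen jar with a red cap, 42 mm across, 65 mm high, about 60 g, standing upright on the bench left of the rack; the point is its centre, 32.5 mm up. Leave it where it is
- reagent_c (a point): white reagent bottle with a blue cap, 66 mm across, 160 mm high, standing on the bench right of the rack; the point is its centre, 80 mm up. Leave it where it is
Not all that is in view belongs to the job. Leave any turquoise or yellow look-alike of the part that bears jar_orange_c alone. Leave any purple look-alike of the part that bears cap_a_c alone.

How it is judged:
By the outcome, as a careful person would: the job done as asked, in the order asked, and still so for the second after the job is handed in, with the robot touching nothing.
It also fails if it takes over 64 s, if anything falls off the work surface, if the arm or the gripper's body presses on something with over 40 N, if the wrist force passes 120 N, or if a joint passes its speed limit or range.

ROBOT

A 6-joint arm with a two-finger parallel gripper is mounted at the origin on the work surface. World frame = base frame: x ahead of the robot, y to its left, z up, the work surface at z = 0. Lengths are in mm, angles in rad, forces in N, time in s.
With the tool pointing down it reaches from about 275 to 1000 mm from the base axis. Payload 8.4 kg.
Tool frame: the origin (TCP) lies midway between the tips of the shut fingers; the grasp point (between the pads) lies 19 mm behind it; z points along the fingers, y is the direction in which the jaws open and shut (so a half turn about z gives the same grasp; the last joint's range is limited). The gripper opens to 85 mm and grips with 20 to 120 N. Pads are 22 mm wide; open, the fingers measure 114 mm over their backs; the gripper's body (76 mm by 85 mm) begins 54 mm behind the grasp point. The pads swing forward as they close: fully open they stand 13 mm farther back than shut.
Start: joints at [1.329, 0.353, 1.633, -0, 1.155, -0.002], TCP at [148.441, 607.119, 231.281] pointing down, gripper open.
Joint ranges: [-2.63, 2.63], [-0.92, 2.1], [0.06, 2.66], [-1.3, 4.44], [0, 2.69], [-3.02, 3.02]. Speed limits (rad/s): [2.22, 2.22, 2.79, 3.14, 3.14, 3.14].

INTERFACE

Orientations are given as [roll, pitch, yaw] about the fixed x, y, z axes, in that order (R = Rz(yaw) Ry(pitch) Rx(roll)).
In Python, from rig import * gives the robot as it stands.
- The arm moves only by the tool play_rows, never from a script. Its argument "moves" is a list of rows, each a list of 3 entries, a list of its own where there are three numbers: the shift along the tool's x, y, z in m, then the turn, a rotation vector about the tool's x, y, z in rad, then the opening in per cent of the stroke, from 0 (shut) to 100 (fully open). In form: [[[x, y, z], [rx, ry, rz], fingers], ...]. A call has 1 to 20 rows; each row shifts and turns the commanded pose from where the row before left it, along the tool's axes as they then stand; what a row does not reach is not made up. A row lasts 1/10 s, in which the tool goes at most 50 mm and 8.59 degrees, less where a joint would pass 70% of its speed; a pose out of reach is approached as far as the arm can. A call is refused whole if a number of a shift passes 0.05 or a number of a turn 0.15, either way. A call with a gripper value outside its range is refused whole. The fingers move at their own pace and stop on an object; "squeeze" is the grip in N (left out, the last holds). Time passes only in rows, so rows that do not move let the fingers close. It gives the time, the measured TCP pose, the force and the opening at its end, in the units of the state.
- sense(): the state, without advancing time (a new reading comes with each control period).
- grab_frame(name): name is "scene" or "top" or "wrist"; returns a dict with "pixels" (420x560x3 uint8, red, green, blue), "intrinsics" (3x3 intrinsics, pixels), "R" (3x3) and "t" (3): a world point X has camera coordinates R X + t. Camera axes: x right, y down, z forward; pixel columns grow to the right and rows downward; lengths in mm; the calibration is good to about 2 mm. A picture is of the moment at which its call begins. There is no depth.
- sign_off(): hands the job in, once; it reports no verdict.
The state is a dict: "clock": time; "qpos": joint angles; "qvel": joint speeds; "joint_efforts": joint torques, N m; "eef_pos": TCP position; "tcp_rot": TCP orientation; "contact_force": force on the tool from outside, world axes, zero at the start; "wrist_torque": the same for the moment, N m; "opening": opening from 0.0 (shut) to 1.0 (fully open).
Only numpy, scipy, OpenCV 4.12 (cv2) and the standard library are available. Lean on these libraries where they do the work, as an engineer would, in place of code of your own. Each camera call takes 0.05 s, during which the arm holds its last target. There are 200 camera calls.

## Working session

There is one attempt and no reset: what is moved stays moved. The work goes in short steps, Python scripts to look and compute and a tool call to move; the robot and the scene stay as the last step left them, time stands still between calls to the robot, and variables do not carry over. Pictures are saved under pics/ and viewed, about 8 in all and at most 12, crops included, and the job is handed in when it is done.

Besides the shell and the picture viewer there is one more tool, called after "Request:" as name(argument=value, ...) on one line, values as JSON. play_rows: Moves the arm, as the interface text tells. Its arguments: {"type":"object","properties":{"moves":{"type":"array"},"squeeze":{"type":"number"}},"required":["moves"]}

```bash
ls; mkdir -p pics
python3 - <<'E'
from rig import *
import cv2
for n in ("top","scene"):
    f=grab_frame(n); cv2.imwrite(f"pics/{n}0.png",cv2.resize(f["pixels"][:,:,::-1],(800,600),interpolation=cv2.INTER_CUBIC))
    print(n,f["intrinsics"],f["R"],f["t"])
print(sense())
E
```

```text
pics
top [[525.79333184   0.         271.34724296]
 [  0.         525.79333184 210.77807512]
 [  0.           0.           1.        ]] [[-0.01650421 -0.99973388  0.01611784]
 [-0.99538076  0.01490328 -0.09484217]
 [ 0.09457672 -0.01760868 -0.99536183]] [-9.02192851e-01  5.57060135e+02  1.67286964e+03]
scene [[418.6811641    0.         275.20398222]
 [  0.         418.6811641  213.075069  ]
 [  0.           0.           1.        ]] [[ 0.39501384  0.91846801 -0.01950849]
 [ 0.66410398 -0.30016125 -0.68474019]
 [-0.63476765  0.25752618 -0.72852611]] [-228.69397893 -295.61326636 1417.64932961]
{'clock': 0.1, 'qpos': array([ 1.32858607e+00,  3.53607967e-01,  1.63408492e+00, -2.24613513e-07,
        1.15519675e+00, -2.38168371e-03]), 'qvel': array([-0.00044198, -0.00115576, -0.00313813,  0.00207497,  0.00066981,
       -0.00212916]), 'joint_efforts': array([ 5.39003631e-04, -6.06358051e+01, -3.42814779e+01,  8.26869973e-05,
        4.08418578e-03,  2.72652113e-05]), 'eef_pos': array([148.34271713, 606.68415079, 230.60782736]), 'tcp_rot': array([-3.14029567e+00, -2.88364193e-06,  2.90176417e+00]), 'contact_force': array([ 0.10433984,  0.53330939, -0.29050509]), 'wrist_torque': array([ 0.02439648, -0.0099764 , -0.02017945]), 'opening': 0.9988598654447302}
```

View pics/top0.png

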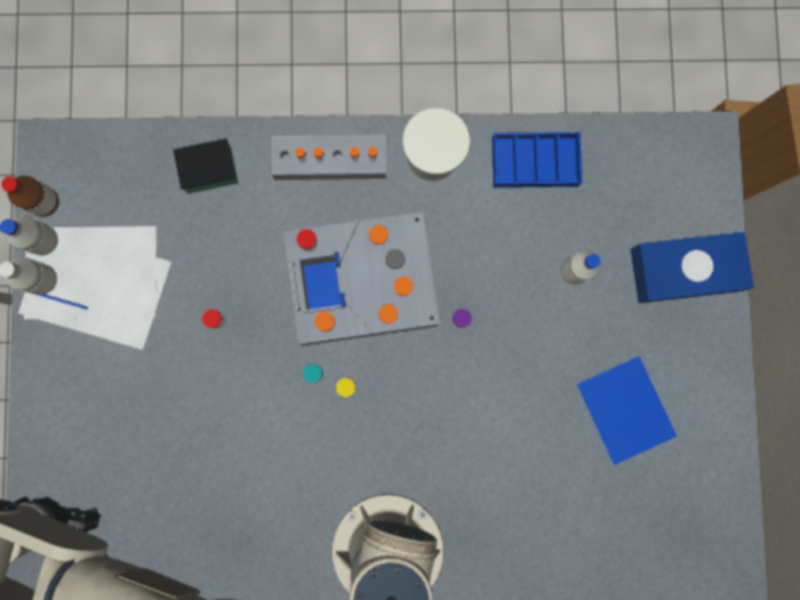

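View pics/scene0.png

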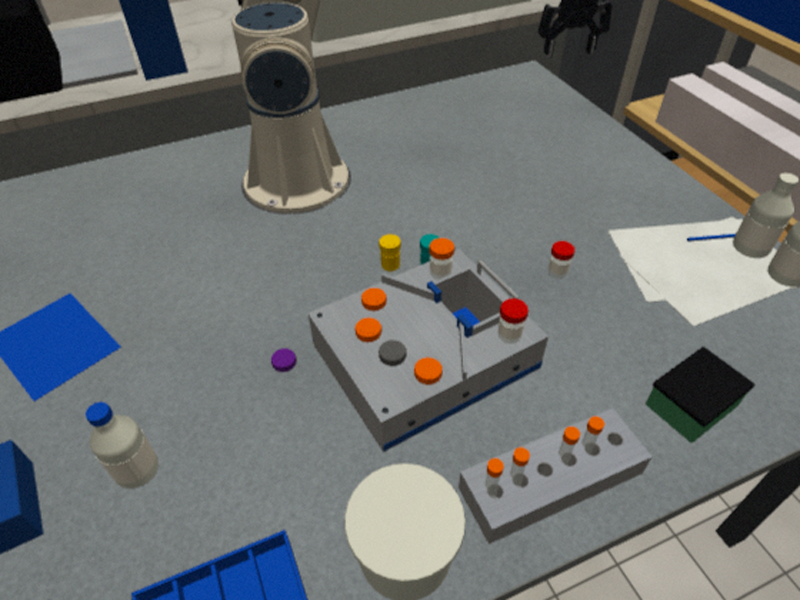

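The top view shows the deck (display px about 285–438, 212–344), with its x axis pointing left in the picture (world +y). Orange caps are near (378,235), (403,286) and (388,314), the grey cap is near (395,259), and the orange jar is at (325,322). I'll enlarge that area next.

```bash
cat > h.py <<'E'
from rig import *
import numpy as np, cv2
def ray(f,u,v,z):
    K,R,t=map(np.array,(f["intrinsics"],f["R"],f["t"])); c=-R.T@t
    d=R.T@np.linalg.inv(K)@np.array([u,v,1.]); return c+d*(z-c[2])/d[2]
def proj(f,X):
    p=np.array(f["intrinsics"])@(np.array(f["R"])@np.array(X)+f["t"]); return p[:2]/p[2]
def crop(f,x0,y0,x1,y1,s,name):
    cv2.imwrite(name,cv2.resize(f["pixels"][y0:y1,x0:x1,::-1],None,fx=s,fy=s,interpolation=cv2.INTER_CUBIC))
def blobs(f,lo,hi,z,amin=30,box=None):
    h=cv2.cvtColor(f["pixels"],cv2.COLOR_RGB2HSV); m=cv2.inRange(h,np.array(lo),np.array(hi))
    n,_,st,c=cv2.connectedComponentsWithStats(m); out=[]
    for i in range(1,n):
        if st[i,4]>=amin and (box is None or (box[0]<c[i][0]<box[2] and box[1]<c[i][1]<box[3])):
            out.append((c[i],st[i,4],ray(f,*c[i],z)))
    return out
E
python3 - <<'E'
from h import *
f=grab_frame("top"); crop(f,192,142,316,246,5.7,"pics/top1.png")
for c,a,w in blobs(f,(5,150,120),(18,255,255),100,box=(190,140,320,246)): print("orange",c.round(1),a,w.round(1))
E
```

```text
orange [264.5 163.8] 125 [697.5  10.4 100. ]
orange [282.  199.8] 126 [583.6 -41.9 100. ]
orange [271.4 219.2] 125 [523.9  -8.1 100. ]
orange [226.9 224.5] 137 [509.7 129.4 100. ]
```

View pics/top1.png

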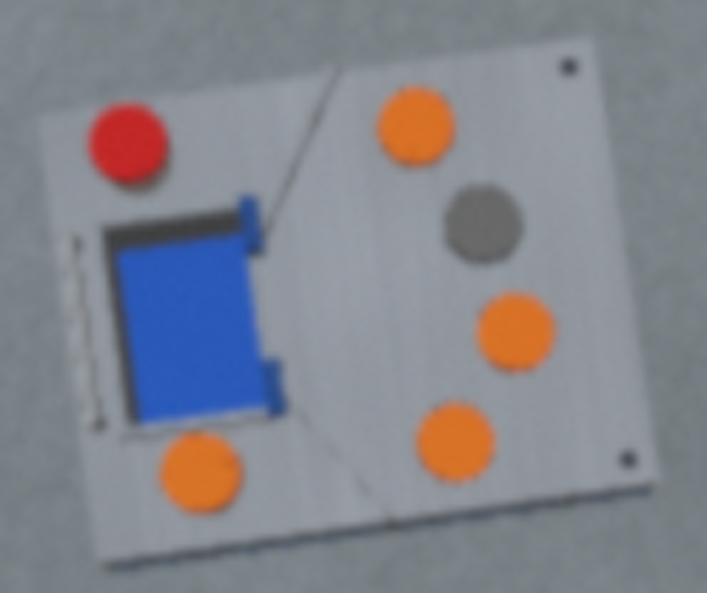

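The crop shows the deck corners at about (42,115), (593,38), (655,485) and (104,562). The posts are at (240–262,197–255) and (262–285,360–415). The grey cap is at (483,224), the jar with the orange cap at (202,472), and the loose orange caps at (416,127), (516,332) and (456,442).

```bash
cat >> h.py <<'E'
import json,os
if os.path.exists("deck.json"):
    th,cx,cy=json.load(open("deck.json"))
    Rd=np.array([[np.cos(th),-np.sin(th)],[np.sin(th),np.cos(th)]])
    def todeck(w): return Rd.T@(np.array(w)[:2]-[cx,cy])
    def toworld(d): return Rd@np.array(d)+[cx,cy]
E
python3 - <<'E'
from h import *
from scipy.optimize import least_squares
f=grab_frame("top")
P=[((42,115),(160,-125),85),((593,38),(-150,-125),85),((655,485),(-150,125),85),((104,562),(160,125),85),
 ((262,253),(46,-30),109),((285,412),(46,55),None),((262,362),(56,30),109),((567,66),None,85),((628,459),None,85)]
W=[];D=[]
for p,d,z in P:
    if z is None: continue
    w=ray(f,192+p[0]/5.7-.4,142+p[1]/5.7-.4,z)[:2]
    if d: W.append(w);D.append(d)
W=np.array(W);D=np.array(D,float)
def res(q):
    R=np.array([[np.cos(q[0]),-np.sin(q[0])],[np.sin(q[0]),np.cos(q[0])]]); return (D@R.T+q[1:]-W).ravel()
s=least_squares(res,[1.6,600,30],loss="soft_l1",f_scale=2); print(s.x,s.fun.reshape(-1,2).round(1))
json.dump(list(s.x),open("deck.json","w"))
E
python3 - <<'E'
from h import *
f=grab_frame("top"); g=grab_frame("scene")
for n,p,z in [("A",(416,127),100),("B",(516,332),100),("C",(456,442),100),("grey",(483,224),100),("jo",(202,472),150),("jr",(130,144),150)]:
    w=ray(f,192+p[0]/5.7-.4,142+p[1]/5.7-.4,z); print(n,w.round(1),"deck",todeck(w).round(1))
for n,p,z in [("A",(428,370),100),("B",(368,329),100),("C",(374,298),100),("grey",(392,352),100)]:
    w=ray(g,p[0]*.7,p[1]*.7,z); print("scene",n,w.round(1),"deck",todeck(w).round(1))
print(sense()["tcp_rot"],th)
E
```

```text
[  1.69626269 605.31424411  43.88410868] [[-0.1  2.1]
 [-0.5 -0.7]
 [ 0.1 -3.2]
 [-1.5  3.6]
 [ 1.8 -1.5]
 [ 0.3  0.3]]
A [697.1  10.3 100. ] deck [-44.8 -86.9]
B [583.5 -42.3 100. ] deck [-82.8  32.4]
C [524.   -8.7 100. ] deck [-42.   87.2]
grey [643.1 -25.4 100. ] deck [-73.5 -28.8]
jo [506.4 125.4 150. ] deck [93.3 88. ]
jr [680.8 162.  150. ] deck [107.7 -89.7]
scene A [700.4   7.1 100. ] deck [-48.4 -89.8]
scene B [587.2 -45.4 100. ] deck [-86.3  29.1]
scene C [527.2 -10.7 100. ] deck [-44.4  84.4]
scene grey [646.3 -28.8 100. ] deck [-77.2 -31.6]
[-3.14104581e+00  1.68119146e-05  2.90178949e+00] 1.6962626850214608
```

```bash
cat >> h.py <<'E'
def to(dx,dy,z,phi):
    s=sense(); p=s["eef_pos"]; y=s["tcp_rot"][2]; w=toworld((dx,dy)); e=np.array([w[0]-p[0],w[1]-p[1]])
    X=np.array([np.cos(y),np.sin(y)]);Y=np.array([np.sin(y),-np.cos(y)])
    rz=-((th+phi-y+np.pi)%(2*np.pi)-np.pi)
    print("deck",todeck(p).round(1),"z",round(p[2],1),"phi",round(y-th,3),"open",round(s["opening"],2),"F",s["contact_force"].round(1),"t",s["clock"],"| shift",(e@X).round(1),(e@Y).round(1),round(p[2]-z,1),"turn",round(rz,3))
E
python3 -c "
from h import *
to(-136,45,200,-.232)"
```

```text
deck [615.8 382.9] z 231.0 phi 1.206 open 1.0 F [-0.3  0.3 -0.1] t 0.3 | shift -584.1 -581.5 31.0 turn 1.438
```

Request:
play_rows(moves=[[[-0.01,-0.01,0],[0,0,0],20],[[-0.02,-0.02,0],[0,0,0],20],[[-0.03,-0.03,0],[0,0,0],20],[[-0.033,-0.033,0],[0,0,0],20],[[-0.033,-0.033,0],[0,0,0],20],[[-0.033,-0.033,0],[0,0,0],20],[[-0.033,-0.033,0],[0,0,0],20],[[-0.033,-0.033,0],[0,0,0],20],[[-0.033,-0.033,0],[0,0,0],20],[[-0.033,-0.033,0],[0,0,0],20],[[-0.033,-0.033,0],[0,0,0],20],[[-0.033,-0.033,0],[0,0,0],20],[[-0.033,-0.033,0],[0,0,0],20],[[-0.033,-0.033,0],[0,0,0],20],[[-0.033,-0.033,0],[0,0,0],20],[[-0.033,-0.033,0],[0,0,0],20],[[-0.033,-0.033,0],[0,0,0],20],[[-0.03,-0.03,0],[0,0,0],20],[[-0.02,-0.02,0],[0,0,0],20],[[-0.012,-0.009,0],[0,0,0],20]])

```text
clock: 2.3
eef_pos: [577.8, -98.7, 231.1]
tcp_rot: [-3.141, -0.0, 2.9]
contact_force: [-0.1, -0.0, 0.1]
opening: 0.2
```

Request:
play_rows(moves=[[[0,0,0],[0,0,0.13],20],[[0,0,0],[0,0,0.145],20],[[0,0,0],[0,0,0.145],20],[[0,0,0],[0,0,0.145],20],[[0,0,0],[0,0,0.145],20],[[0,0,0],[0,0,0.145],20],[[0,0,0],[0,0,0.145],20],[[0,0,0],[0,0,0.145],20],[[0,0,0],[0,0,0.145],20],[[0,0,0],[0,0,0.145],20],[[0,0,0],[0,0,0],20],[[0,0,0],[0,0,0],20]])

```text
clock: 3.5
eef_pos: [577.3, -95.6, 231.3]
tcp_rot: [-3.141, -0.0, 1.471]
contact_force: [0.6, -0.8, 0.1]
opening: 0.199
```

```bash
python3 -c "
from h import *
to(-136,45,91,-.232)"
```

```text
deck [-134.9   45.2] z 231.3 phi -0.225 open 0.2 F [ 0.6 -0.8  0.1] t 3.5 | shift -1.1 0.5 140.3 turn 0.007
```

Request:
play_rows(moves=[[[0,0,0.01],[0,0,0.007],20],[[0,0,0.02],[0,0,0],20],[[0,0,0.02],[0,0,0],20],[[0,0,0.02],[0,0,0],20],[[0,0,0.02],[0,0,0],20],[[0,0,0.02],[0,0,0],20],[[0,0,0.015],[0,0,0],20],[[0,0,0.005],[0,0,0],20],[[0,0,0],[0,0,0],20]])

```text
clock: 4.4
eef_pos: [577.3, -95.9, 100.5]
tcp_rot: [-3.14, -0.0, 1.46]
contact_force: [0.1, -0.2, 0.8]
opening: 0.199
```

```bash
python3 -c "
from h import *
to(-136,45,91,-.232)
f=grab_frame('wrist'); cv2.imwrite('pics/w1.png',f['pixels'][:,:,::-1])
print(blobs(f,(5,150,120),(18,255,255),100))
p=sense()['eef_pos'];print('tcp px',proj(f,p))
for d in [(-82.8,32.4),(-73.5,-28.8)]: print(proj(f,[*toworld(d),100]))"
```

```text
deck [-135.2   45.3] z 100.5 phi -0.236 open 0.2 F [ 0.1 -0.2  0.8] t 4.4 | shift -0.7 0.5 9.5 turn -0.004
[(array([516.25196164,  27.09110724]), np.int32(4588), array([693.47775667,   2.40433056, 100.        ])), (array([139.71836549, 100.30077472]), np.int32(6583), array([521.59278904,  -8.97657666, 100.        ])), (array([273.60283557, 158.54980667]), np.int32(5431), array([580.95208391, -42.80054571, 100.        ]))]
tcp px [279.03175367 257.89614646]
[278.67553982 156.99566898]
[400.31439519 107.03282682]
```

View pics/w1.png

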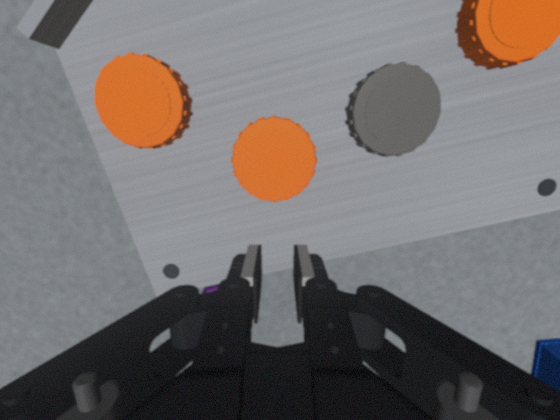

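The wrist view shows cap B at px (274,159), with the fingertips straddling px 278 and about 16 mm apart. The cap is therefore about 2 mm to the tool's left. Caps C (140,100), A (516,27) and grey (396,109) are consistent with this. I'll shift the deck estimate by (-2.4, -0.5) and push.

Run:
```python
import json
d=json.load(open("deck.json")); d[1]-=2.4; d[2]-=.5; json.dump(d,open("deck.json","w"))
from h import *
to(-135,45,90,-.232)
# final: TCP 31 mm short of cap centre at x=64
```

```text
deck [-135.1   42.3] z 101.4 phi -0.236 open 0.2 F [-0.   0.1  0.9] t 4.45 | shift -0.5 -2.7 11.4 turn -0.004
```

Request:
play_rows(moves=[[[0,-0.0025,0.005],[0,0,0],20],[[0,0,0.005],[0,0,0],20],[[0,0,0.001],[0,0,0],20],[[0,0,0],[0,0,0],20],[[0.004,0,0],[0,0,0],20],[[0.004,0,0],[0,0,0],20],[[0.004,0,0],[0,0,0],20],[[0.004,0,0],[0,0,0],20],[[0.004,0,0],[0,0,0],20],[[0.004,0,0],[0,0,0],20],[[0.004,0,0],[0,0,0],20],[[0.004,0,0],[0,0,0],20],[[0.004,0,0],[0,0,0],20],[[0.004,0,0],[0,0,0],20],[[0.004,0,0],[0,0,0],20],[[0.004,0,0],[0,0,0],20]])

```text
clock: 6.05
eef_pos: [580.6, -47.7, 90.3]
tcp_rot: [-3.142, 0.0, 1.46]
contact_force: [-0.5, -0.1, 0.1]
opening: 0.198
```

```bash
cat >> h.py <<'E'
def caps():
    f=grab_frame("wrist")
    for c,a,w in blobs(f,(5,150,120),(18,255,255),100,amin=200): print("wrist",c.round(),a,"deck",todeck(w).round(1))
    f=grab_frame("top")
    for c,a,w in blobs(f,(5,150,120),(18,255,255),100,box=(190,140,320,246),amin=5): print("top",c.round(1),a,"deck",todeck(w-[2.4,.5,0]).round(1))
E
python3 -c "
from h import *
to(32,5,90,-.232); caps()"
```

```text
deck [-87.5  33.6] z 90.3 phi -0.236 open 0.2 F [-0.5 -0.1  0.1] t 6.05 | shift 122.9 -0.2 0.3 turn -0.004
wrist [517. 123.] 7019 deck [-44.3 -86.3]
wrist [148. 204.] 5845 deck [-41.2  86.9]
wrist [277. 209.] 5637 deck [-57.9  26.9]
top [263.6 162.7] 93 deck [-42.3 -91.1]
top [273.  203.3] 21 deck [-53.3  39.1]
top [272.8 215.4] 29 deck [-47.3  76.2]
top [226.9 224.5] 137 deck [96.8 84.2]
```

Request:
play_rows(moves=[[[0.004,0,0],[0,0,0],20],[[0.005,0,0],[0,0,0],20],[[0.005,0,0],[0,0,0],20],[[0.005,0,0],[0,0,0],20],[[0.005,0,0],[0,0,0],20],[[0.005,0,0],[0,0,0],20],[[0.005,0,0],[0,0,0],20],[[0.005,0,0],[0,0,0],20],[[0.005,0,0],[0,0,0],20],[[0.005,0,0],[0,0,0],20],[[0.005,0,0],[0,0,0],20],[[0.005,0,0],[0,0,0],20],[[0.005,0,0],[0,0,0],20],[[0.005,0,0],[0,0,0],20],[[0.005,0,0],[0,0,0],20],[[0.005,0,0],[0,0,0],20],[[0.004,0,0],[0,0,0],20],[[0.004,0,0],[0,0,0],20],[[0.003,0,0],[0,0,0],20],[[0.003,0,0],[0,0,0],20]])

```text
clock: 8.15
eef_pos: [590.9, 44.7, 90.3]
tcp_rot: [3.142, 0.0, 1.46]
contact_force: [0.5, 0.1, -0.5]
opening: 0.199
```

```bash
python3 -c "
from h import *
to(32,5,90,-.232); caps()"
```

```text
deck [ 2.8 11.7] z 90.3 phi -0.236 open 0.2 F [ 0.5  0.1 -0.5] t 8.15 | shift 30.0 -0.3 0.3 turn -0.004
wrist [  3. 137.] 361 deck [ 94.  117.4]
wrist [277. 209.] 5624 deck [32.4  5.1]
wrist [476. 299.] 5095 deck [-41.1 -85.6]
wrist [159. 340.] 225 deck [-26.2  86.5]
top [263.8 160.2] 40 deck [-44.2 -98.9]
top [241.8 201. ] 10 deck [41.3 18.5]
top [223.4 224.8] 53 deck [107.3  83.6]
```

Request:
play_rows(moves=[[[0.003,0,0],[0,0,0],20],[[0.004,0,0],[0,0,0],20],[[0.004,0,0],[0,0,0],20],[[0.004,0,0],[0,0,0],20],[[0.004,0,0],[0,0,0],20],[[0.004,0,0],[0,0,0],20],[[0.004,0,0],[0,0,0],20],[[0.003,0,0],[0,0,0],20],[[0.003,0,0],[0,0,0],20],[[0,0,0],[0,0,0],20],[[0,0,0],[0,0,0],20]])

```text
clock: 9.35
eef_pos: [594.5, 77.3, 90.2]
tcp_rot: [-3.142, 0.0, 1.46]
contact_force: [-0.0, -0.6, 0.0]
opening: 0.202
```

```bash
python3 -c "
from h import *
to(32,5,90,-.232); caps(); f=grab_frame('wrist'); cv2.imwrite('pics/w2.png',f['pixels'][:,:,::-1])"
```

```text
deck [34.7  4.1] z 90.2 phi -0.236 open 0.2 F [-0.  -0.6  0. ] t 9.35 | shift -2.8 -0.2 0.2 turn -0.004
wrist [267. 137.] 2563 deck [98.1 -6.1]
wrist [ 19. 224.] 4288 deck [ 86.3 122.5]
wrist [476. 331.] 1421 deck [-29.6 -92.6]
top [266.3 163.2] 82 deck [-50.3 -88.3]
top [226.4 201.6] 29 deck [88.7 13.8]
top [273.9 218.8] 67 deck [-49.3  87.3]
```

View pics/w2.png

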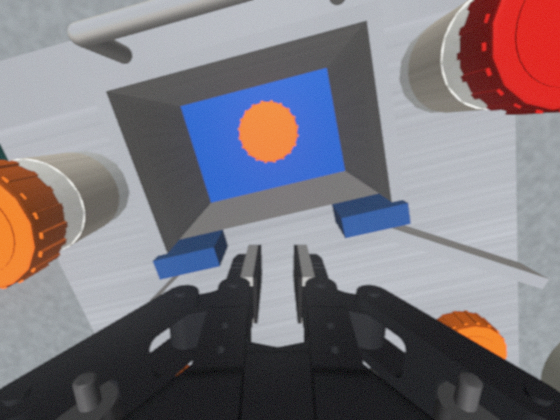

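Cap B now lies flat on the blue slot floor at px (267,132), and the jars haven't moved. Next is cap C.

Request:
play_rows(moves=[[[-0.01,0,0],[0,0,0],20],[[-0.015,0,-0.01],[0,0,0.1],20],[[-0.01,0,-0.02],[0,0,0.13],20],[[0,0,-0.02],[0,0,0.13],20],[[0,0,0],[0,0,0.13],20],[[0,0,0],[0,0,0.13],20],[[0,0,0],[0,0,0.13],20],[[0,0,0],[0,0,0.13],20],[[0,0,0],[0,0,0.13],20],[[0,0,0],[0,0,0],20],[[0,0,0],[0,0,0],20]])

```text
clock: 10.6
eef_pos: [589.6, 42.1, 140.3]
tcp_rot: [3.142, 0.0, 0.453]
contact_force: [-0.9, 0.7, 0.0]
opening: 0.197
```

```bash
python3 -c "
from h import *
to(-59,139,90,-1.25)"
```

```text
deck [ 0.4 13.4] z 140.3 phi -1.243 open 0.2 F [-0.9  0.7  0. ] t 10.6 | shift -138.1 15.8 50.3 turn 0.007
```

Request:
play_rows(moves=[[[-0.01,0.001,0],[0,0,0.007],20],[[-0.02,0.003,0],[0,0,0],20],[[-0.025,0.003,0],[0,0,0],20],[[-0.025,0.003,0],[0,0,0],20],[[-0.025,0.003,0],[0,0,0],20],[[-0.02,0.002,0],[0,0,0],20],[[-0.013,0.001,0.01],[0,0,0],20],[[0,0,0.02],[0,0,0],20],[[0,0,0.015],[0,0,0],20],[[0,0,0.005],[0,0,0],20],[[0,0,0],[0,0,0],20],[[0,0,0],[0,0,0],20]])

```text
clock: 11.8
eef_pos: [472.1, -31.0, 90.4]
tcp_rot: [3.142, -0.0, 0.443]
contact_force: [0.2, -0.1, 0.7]
opening: 0.198
```

```bash
python3 -c "
from h import *
to(-59,139,90,-1.25);caps()"
```

```text
deck [-57.5 139.1] z 90.4 phi -1.253 open 0.2 F [ 0.2 -0.1  0.7] t 11.8 | shift -0.4 1.5 0.4 turn -0.003
wrist [279. 159.] 6280 deck [-42.2  87. ]
top [264.5 163.8] 125 deck [-44.7 -87.2]
top [224.  199.4] 106 deck [95.1  5.9]
top [226.9 224.5] 137 deck [96.8 84.2]
```

Request:
play_rows(moves=[[[0.003,0,0],[0,0,0],20],[[0.005,0,0],[0,0,0],20],[[0.005,0,0],[0,0,0],20],[[0.004,0,0],[0,0,0],20],[[0.003,0,0],[0,0,0],20],[[0.003,0,0],[0,0,0],20],[[0.003,0,0],[0,0,0],20],[[0.004,0,0],[0,0,0],20],[[0.004,0,0],[0,0,0],20],[[0.004,0,0],[0,0,0],20],[[0.004,0,0],[0,0,0],20],[[0.004,0,0],[0,0,0],20],[[0.004,0,0],[0,0,0],20],[[0.004,0,0],[0,0,0],20],[[0.004,0,0],[0,0,0],20],[[0.004,0,0],[0,0,0],20],[[0.004,0,0],[0,0,0],20],[[0.004,0,0],[0,0,0],20],[[0.004,0,0],[0,0,0],20]])

```text
clock: 13.8
eef_pos: [539.0, 0.8, 90.3]
tcp_rot: [-3.142, 0.0, 0.443]
contact_force: [-1.3, -0.6, -0.4]
opening: 0.2
```

```bash
python3 -c "
from h import *
to(0,0,90,0);caps()"
```

```text
deck [-34.2  68.7] z 90.3 phi -1.253 open 0.2 F [-1.3 -0.6 -0.4] t 13.8 | shift 76.0 -11.1 0.3 turn -1.253
wrist [117.  58.] 2758 deck [59.1 -2. ]
wrist [277. 209.] 5602 deck [-25.4  39.6]
top [264.5 163.8] 125 deck [-44.7 -87.2]
top [224.  199.4] 106 deck [95.1  5.9]
top [226.9 224.5] 138 deck [96.6 84.2]
```

Cap C is nested against the fingers at deck (-25.4, 39.6). Next comes the arc of 18 rows.

Request:
play_rows(moves=[[[0.0041,0.002,0],[0,0,-0.0694],20],[[0.0041,0.002,0],[0,0,-0.0694],20],[[0.0041,0.002,0],[0,0,-0.0694],20],[[0.0041,0.002,0],[0,0,-0.0694],20],[[0.0041,0.002,0],[0,0,-0.0694],20],[[0.0041,0.002,0],[0,0,-0.0694],20],[[0.0041,0.002,0],[0,0,-0.0694],20],[[0.0041,0.002,0],[0,0,-0.0694],20],[[0.0041,0.002,0],[0,0,-0.0694],20],[[0.0041,0.002,0],[0,0,-0.0694],20]])

```text
clock: 14.9
eef_pos: [581.4, 13.9, 90.2]
tcp_rot: [-3.141, 0.0, 1.14]
contact_force: [-0.8, -0.4, -0.3]
opening: 0.2
```

```bash
python3 -c "
from h import *
to(0,0,90,0);caps()"
```

```text
deck [-26.5  25. ] z 90.2 phi -0.557 open 0.2 F [-0.8 -0.4 -0.3] t 14.9 | shift 35.7 7.2 0.2 turn -0.557
wrist [215.  41.] 3487 deck [74.  -7.1]
wrist [498. 179.] 6813 deck [-43.1 -86.7]
wrist [277. 209.] 5622 deck [-0.8  9. ]
top [264.6 162.4] 95 deck [-45.4 -91.4]
top [224.  199.3] 105 deck [95.1  5.7]
top [226.9 224.5] 137 deck [96.8 84.2]
```

Request:
play_rows(moves=[[[0.0041,0.002,0],[0,0,-0.07],20],[[0.0041,0.002,0],[0,0,-0.07],20],[[0.0041,0.002,0],[0,0,-0.07],20],[[0.0041,0.002,0],[0,0,-0.07],20],[[0.0041,0.002,0],[0,0,-0.07],20],[[0.0041,0.002,0],[0,0,-0.07],20],[[0.0041,0.002,0],[0,0,-0.07],20],[[0.0041,0.002,0],[0,0,-0.065],20],[[0.004,0,0],[0,0,0],20],[[0.004,0,0],[0,0,0],20]])

```text
clock: 16.0
eef_pos: [601.7, 50.8, 90.2]
tcp_rot: [-3.141, 0.0, 1.689]
contact_force: [0.4, -0.0, -0.3]
opening: 0.201
```

```bash
python3 -c "
from h import *
to(33,0,90,0);caps()"
```

```text
deck [7.5 0.2] z 90.2 phi -0.008 open 0.2 F [ 0.4 -0.  -0.3] t 16.0 | shift 25.5 0.0 0.2 turn -0.008
wrist [ 9. 62.] 2065 deck [103.2 112.9]
wrist [284.  91.] 2930 deck [91.  -2.5]
wrist [277. 208.] 5651 deck [38.1  0.7]
wrist [446. 319.] 558 deck [-25.2 -90.7]
top [220.7 199.3] 35 deck [105.1   4.3]
top [240.2 198.6] 32 deck [45.1 10.5]
top [222.3 224.6] 27 deck [110.7  82.7]
```

Request:
play_rows(moves=[[[0.003,0,0],[0,0,0],20],[[0.004,0,0],[0,0,0],20],[[0.004,0,0],[0,0,0],20],[[0.004,0,0],[0,0,0],20],[[0.004,0,0],[0,0,0],20],[[0.004,0,0],[0,0,0],20],[[0.003,0,0],[0,0,0],20],[[0.001,0,0],[0,0,0],20],[[0,0,0],[0,0,0],20],[[0,0,0],[0,0,0],20]])

```text
clock: 17.1
eef_pos: [598.8, 77.5, 90.3]
tcp_rot: [-3.142, 0.0, 1.692]
contact_force: [-0.3, 0.6, 0.0]
opening: 0.196
```

```bash
python3 -c "
from h import *
to(0,0,90,0);caps(); f=grab_frame('wrist'); cv2.imwrite('pics/w3.png',f['pixels'][:,:,::-1])"
```

```text
deck [34.3 -0.2] z 90.3 phi -0.005 open 0.2 F [-0.3  0.6  0. ] t 17.1 | shift -34.3 -0.0 0.3 turn -0.005
wrist [ 23. 158.] 5863 deck [ 89.6 116.9]
wrist [277. 144.] 4456 deck [95.2  0.4]
top [266.5 163.2] 77 deck [-51.  -88.3]
top [229.3 202. ] 89 deck [80.1 16.3]
```

View pics/w3.png

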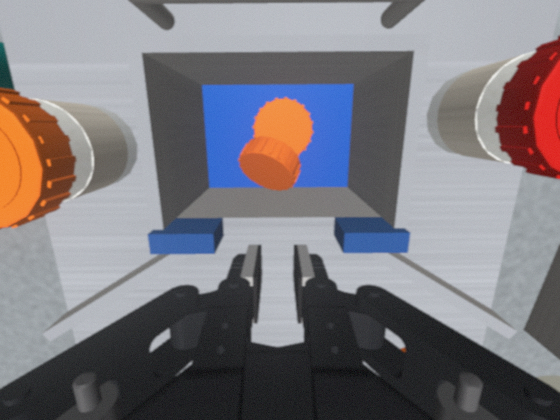

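Both caps are in the slot. One lies at px (283,127) and the second leans on it at (270,163), well below deck level. Next is cap A.

Request:
play_rows(moves=[[[-0.01,0,0],[0,0,0],20],[[-0.015,0,-0.01],[0,0,0],20],[[-0.01,0,-0.02],[0,0,-0.1],20],[[0,0,-0.02],[0,0,-0.14],20],[[0,0,0],[0,0,-0.14],20],[[0,0,0],[0,0,-0.14],20],[[0,0,0],[0,0,-0.14],20],[[0,0,0],[0,0,-0.14],20],[[0,0,0],[0,0,-0.14],20],[[0,0,0],[0,0,-0.14],20],[[0,0,0],[0,0,-0.02],20],[[0,0,0],[0,0,0],20]])

```text
clock: 18.45
eef_pos: [603.3, 41.9, 140.8]
tcp_rot: [3.142, 0.001, 2.788]
contact_force: [0.1, 0.9, 0.4]
opening: 0.196
```

```bash
python3 -c "
from h import *
to(-69.5,-136,90,1.1)"
```

```text
deck [-1.5 -0.2] z 140.8 phi 1.092 open 0.2 F [0.1 0.9 0.4] t 18.45 | shift -151.9 2.2 50.8 turn -0.008
```

Request:
play_rows(moves=[[[-0.012,0,0],[0,0,-0.008],20],[[-0.022,0.001,0],[0,0,0],20],[[-0.026,0.001,0],[0,0,0],20],[[-0.026,0,0],[0,0,0],20],[[-0.026,0,0],[0,0,0],20],[[-0.024,0,0],[0,0,0],20],[[-0.016,0,0.01],[0,0,0],20],[[0,0,0.02],[0,0,0],20],[[0,0,0.015],[0,0,0],20],[[0,0,0.005],[0,0,0],20],[[0,0,0],[0,0,0],20],[[0,0,0],[0,0,0],20]])

```text
clock: 19.65
eef_pos: [747.2, -6.3, 90.9]
tcp_rot: [3.141, 0.001, 2.8]
contact_force: [-0.1, -0.4, 0.2]
opening: 0.2
```

```bash
python3 -c "
from h import *
to(-69.5,-136,90,1.1); caps(); f=grab_frame('wrist'); cv2.imwrite('pics/w4.png',f['pixels'][:,:,::-1])"
```

```text
deck [ -67.4 -136.9] z 90.9 phi 1.103 open 0.2 F [-0.1 -0.4  0.2] t 19.65 | shift -0.1 -2.3 0.9 turn 0.003
wrist [273. 160.] 6221 deck [-45.2 -86.5]
top [226.9 200.2] 186 deck [86.5  9.6]
top [226.9 224.5] 137 deck [96.8 84.2]
```

View pics/w4.png

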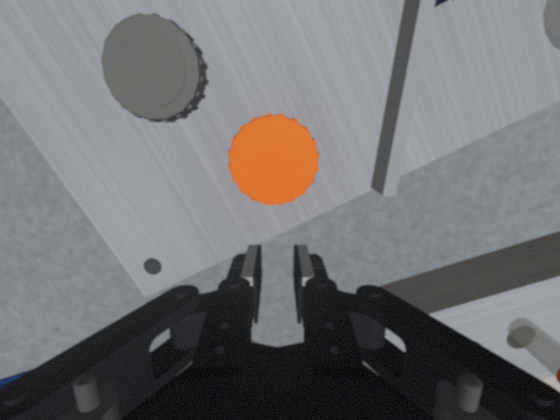

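Cap A is at px (273,160), about 2 mm left of the finger midline (277). The grey cap at (155,68) is clear of the path.

Request:
play_rows(moves=[[[0.004,-0.002,0.0005],[0,0,0],20],[[0.005,0,0],[0,0,0],20],[[0.005,0,0],[0,0,0],20],[[0.004,0,0],[0,0,0],20],[[0.003,0,0],[0,0,0],20],[[0.003,0,0],[0,0,0],20],[[0.003,0,0],[0,0,0],20],[[0.004,0,0],[0,0,0],20],[[0.004,0,0],[0,0,0],20],[[0.005,0,0],[0,0,0],20],[[0.005,0,0],[0,0,0],20],[[0.005,0,0],[0,0,0],20],[[0.005,0,0],[0,0,0],20],[[0.005,0,0],[0,0,0],20],[[0.005,0,0],[0,0,0],20],[[0.005,0,0],[0,0,0],20],[[0.005,0,0],[0,0,0],20],[[0.004,0,0],[0,0,0],20],[[0.004,0,0],[0,0,0],20],[[0.003,0,0],[0,0,0],20]])

```text
clock: 21.8
eef_pos: [664.9, 20.7, 89.8]
tcp_rot: [-3.142, -0.0, 2.8]
contact_force: [0.6, -0.3, 0.1]
opening: 0.2
```

```bash
python3 -c "
from h import *
to(0,0,90,0); caps()"
```

```text
deck [-30.3 -58.6] z 89.8 phi 1.104 open 0.2 F [ 0.6 -0.3  0.1] t 21.8 | shift 66.0 0.6 -0.2 turn 1.104
wrist [412.  62.] 3795 deck [62.4  1.8]
wrist [277. 209.] 5643 deck [-17.1 -29.8]
top [257.9 182.5] 92 deck [-16.1 -31.6]
top [226.4 200.1] 176 deck [88.1  9.2]
top [226.9 224.5] 139 deck [96.8 84.3]
```

Request:
play_rows(moves=[[[0.0041,-0.002,0],[0,0,0.069],20],[[0.0041,-0.002,0],[0,0,0.069],20],[[0.0041,-0.002,0],[0,0,0.069],20],[[0.0041,-0.002,0],[0,0,0.069],20],[[0.0041,-0.002,0],[0,0,0.069],20],[[0.0041,-0.002,0],[0,0,0.069],20],[[0.0041,-0.002,0],[0,0,0.069],20],[[0.0041,-0.002,0],[0,0,0.069],20],[[0.0041,-0.002,0],[0,0,0.069],20],[[0.0041,-0.002,0],[0,0,0.069],20],[[0.0041,-0.002,0],[0,0,0.069],20],[[0.0041,-0.002,0],[0,0,0.069],20]])

```text
clock: 23.1
eef_pos: [613.9, 34.6, 89.8]
tcp_rot: [3.141, 0.0, 1.969]
contact_force: [-0.2, -0.9, 0.3]
opening: 0.198
```

```bash
python3 -c "
from h import *
to(0,0,90,0); caps()"
```

```text
deck [-10.1  -9.8] z 89.8 phi 0.273 open 0.2 F [-0.2 -0.9  0.3] t 23.1 | shift 12.3 -6.7 -0.2 turn 0.273
wrist [303.  79.] 5426 deck [77.8  4.2]
wrist [277. 209.] 5673 deck [19.3 -0.5]
top [246.5 195.9] 67 deck [24.8  4.7]
top [223.9 199.8] 121 deck [95.7  7. ]
top [225.7 224.7] 110 deck [100.5  84.3]
```

Request:
play_rows(moves=[[[0.0041,-0.002,0],[0,0,0.069],20],[[0.0041,-0.002,0],[0,0,0.069],20],[[0.0041,-0.002,0],[0,0,0.069],20],[[0.0041,-0.002,0],[0,0,0.066],20],[[0.004,0,0],[0,0,0],20],[[0.004,0,0],[0,0,0],20],[[0.004,0,0],[0,0,0],20],[[0.004,0,0],[0,0,0],20],[[0.004,0,0],[0,0,0],20],[[0.004,0,0],[0,0,0],20],[[0.003,0,0],[0,0,0],20],[[0.001,0,0],[0,0,0],20],[[0,0,0],[0,0,0],20],[[0,0,0],[0,0,0],20]])

```text
clock: 24.6
eef_pos: [597.9, 75.7, 89.8]
tcp_rot: [-3.142, 0.0, 1.699]
contact_force: [-0.2, -0.3, -0.6]
opening: 0.197
```

```bash
python3 -c "
from h import *
to(0,0,90,0);caps(); f=grab_frame('wrist'); cv2.imwrite('pics/w5.png',f['pixels'][:,:,::-1])"
```

```text
deck [32.7  1. ] z 89.8 phi 0.003 open 0.2 F [-0.2 -0.3 -0.6] t 24.6 | shift -32.7 0.9 -0.2 turn 0.003
wrist [ 24. 151.] 6197 deck [ 90.4 116.9]
wrist [275. 146.] 5355 deck [92.6  3. ]
top [229.9 202.4] 93 deck [78.3 17.8]
```

View pics/w5.png

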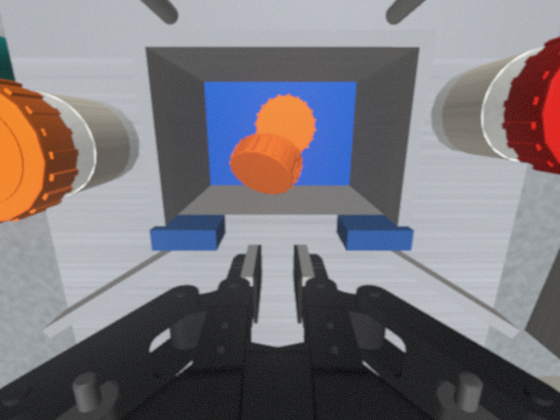

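The third cap seems to lie on the leaning one: the near disc at px (265,163) is larger and higher than before, and the gate is empty. I'll retreat and check from above.

Request:
play_rows(moves=[[[-0.01,0,0],[0,0,0],20],[[-0.02,0,-0.01],[0,0,0],20],[[-0.01,0,-0.03],[0,0,0],20],[[0,0,-0.04],[0,0,0],20],[[0,0,-0.04],[0,0,0],20],[[-0.01,0,-0.03],[0,0,0],20],[[-0.03,0,0],[0,0,0],20],[[-0.04,0,0],[0,0,0],20],[[-0.04,0,0],[0,0,0],20],[[-0.04,0,0],[0,0,0],20],[[-0.04,0,0],[0,0,0],20],[[-0.04,0,0],[0,0,0],20],[[-0.03,0,0],[0,0,0],20],[[-0.01,0,0],[0,0,0],20],[[0,0,0],[0,0,0],20],[[0,0,0],[0,0,0],20]])

```text
clock: 26.35
eef_pos: [638.3, -241.0, 239.5]
tcp_rot: [-3.141, -0.001, 1.699]
contact_force: [-0.1, 0.4, 0.7]
opening: 0.201
```

```bash
python3 -c "
from h import *
to(0,0,90,0);caps()
f=grab_frame('top'); g=grab_frame('scene')
a=cv2.resize(f['pixels'][142:246,192:316,::-1],(560,470),interpolation=cv2.INTER_CUBIC)[:,:,:]
b=cv2.resize(g['pixels'][150:320,180:420,::-1],(664,470),interpolation=cv2.INTER_CUBIC)
c=np.hstack([a,b]); cv2.imwrite('pics/end.png',cv2.resize(c,None,fx=.65,fy=.65))"
```

```text
deck [-286.6    0.4] z 239.5 phi 0.002 open 0.2 F [-0.1  0.4  0.7] t 26.35 | shift 286.6 1.1 149.5 turn 0.002
top [227.1 200.5] 194 deck [86.1 10.7]
top [226.9 224.5] 137 deck [96.8 84.2]
```

View pics/end.png

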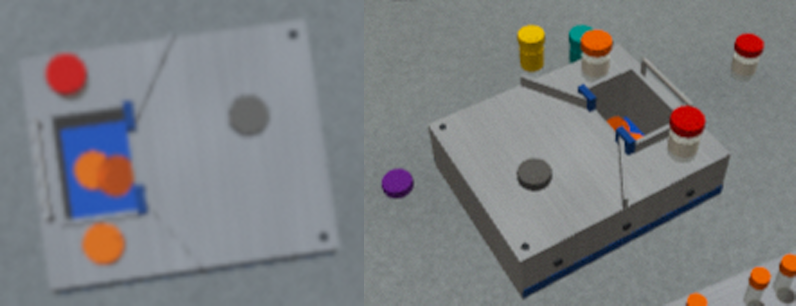

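The final views show an empty deck apart from the grey cap at its original place. The orange caps are inside the slot, both jars are standing, and the hand is clear.

```bash
python3 -c "
from h import *
print(sign_off(), sense()['clock'])"
```

```text
the job is handed in; nothing more can be done
the job is handed in; nothing more can be done
```

All three loose orange caps were pushed through the gate one at a time and dropped into the slot, and the job is handed in. I pushed them with the slightly opened fingertips at about 40–50 mm/s, without pinching or lifting. The readings after each push showed about 1.5 N or less at the wrist.

- **Time:** the last reading before hand-in was about 26.5 s, against the 64 s limit.
- **Final views (top and scene):** the deck is empty except for the grey cap, which looks unmoved. Both deck jars and the bench jar are upright in place. I kept the hand clear of the white bottle but did not check it in a final picture.
- **Slot:** one cap lies flat on the floor. The other two seem to be stacked, leaning on it, so only two discs can be told apart in the pictures. No orange cap remains on the deck or in the gate.
- **Hand:** it finished about 240 mm above the bench, behind the rack and touching nothing.
- **Camera disagreement:** the top and wrist cameras differed by about 2.4 mm. I followed the wrist view, and the fingers lined up with the caps.

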